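# Feel for the hidden catch of a specimen case

### The arm

A 6-joint arm with a two-finger parallel gripper is mounted at the origin on the work surface. World frame = base frame: x ahead of the robot, y to its left, z up, the work surface at z = 0. Lengths are in mm, angles in rad, forces in N, time in s.
With the tool pointing down it reaches from about 325 to 875 mm from the base axis. Payload 4.4 kg.
Tool frame: the origin (TCP) lies on the centre line of the jaws, within the pads' length; the fingertips stand ahead of it and the grasp point (between the pads) lies 6 mm ahead of it (ctrl.tcp_to_tips is the z of the fingertips in the tool frame, in mm); z points along the fingers, y is the direction in which the jaws open and shut (so a half turn about z gives the same grasp; the last joint's range is limited). The gripper opens to 85 mm and grips with 20 to 120 N. Pads are 22 mm wide; open, the fingers measure 114 mm over their backs; the gripper's body (76 mm by 85 mm) begins 54 mm behind the grasp point. The pads swing forward as they close: fully open they stand 13 mm farther back than shut.
Start: joints at [-1.413, 0.207, 1.542, -0, 1.393, -0.15], TCP at [174.739, -547.808, 256.282] pointing down, gripper open.
Joint ranges: [-2.73, 2.73], [-0.86, 2.22], [0.23, 2.46], [-1.11, 4.25], [0.08, 2.63], [-2.82, 2.82]. Speed limits (rad/s): [2.79, 2.79, 3.14, 3.14, 3.14, 3.14].

### API

Orientations are given as a 3x3 rotation matrix whose columns are the frame's x, y, z axes.
In Python, from plant import ctrl, sensors, optics gives the robot as it stands. Calls block until the motion is done:
- ctrl.move_ptp(position, orientation): joint-space move of the TCP to a pose.
- ctrl.move_l(position, rot=None, vel=150, threshold=None): straight line of the TCP; rot=None keeps the orientation; vel is the mean speed in mm/s. With threshold (N) it stops when the force on the tool has changed by that much, and returns True; else False.
- ctrl.set_joints(angles): joint-space move.
- ctrl.gripper_to(opening, force=None): finger opening in mm; force is the grip in N (None keeps the last); returns when the fingers have stopped.
- ctrl.hold(seconds).
- ctrl.solve_ik(position, orientation): joint angles nearest the present ones, or None.
- sensors.read_state(): the state.
- optics.grab_frame(name): name is "scene" or "side" or "wrist"; returns (picture, depth): 480x640x3 uint8, red, green, blue; 480x640 float32, mm along the optical axis (not along the pixel's ray), 0 where there is no reading.
- optics.camera_params(name): a dict with "mtx" (3x3 intrinsics, pixels), "k1" (the pictures are not rectified: a ray, as slopes to the right and down, at radius r is drawn at 1 + k1 r^2 times it, then the intrinsics apply), "R" (3x3) and "t" (3): a world point X has camera coordinates R X + t; the wrist camera has in their place "T_tool_cam" (4x4, takes a point from camera to tool coordinates, whose origin is the TCP and whose axes are the flange's). Camera axes: x right, y down, z forward; pixel columns grow to the right and rows downward; lengths in mm; the calibration is good to about 2 mm. A picture is of the moment at which its call begins: read the wrist's pose just before it. camera_params takes no time and is no camera call.
A pose or a line that the arm cannot do raises ctrl.MotionError and nothing moves.
- ctrl.finish_job(): hands the job in, once; it reports no verdict.
The state is a dict: "t": time; "q": joint angles; "qvel": joint speeds; "tau": joint torques, N m; "eef_pos": TCP position; "eef_rot": TCP orientation; "force": force on the tool from outside, world axes, zero at the start; "wrist_torque": the same for the moment, N m; "grip_width": finger opening in mm.
Only numpy, scipy, OpenCV 4.12 (cv2) and the standard library are available. Lean on these libraries where they do the work, as an engineer would, in place of code of your own. Each camera call takes 0.05 s, during which the arm holds its last target.

### The job

The closed orange specimen case has a thumb notch somewhere along the flat ledge on the side facing the robot. Starting at either end of the ledge, run a fingertip along its top until it drops into the notch, then press the catch in the notch down until the lid springs up, and come away leaving the lid just ajar. Grip and lift nothing, and leave the tube rack, the jar and the tip box where they stand.

Things in the scene. Friction and masses are not known exactly. Their poses are not given: they have to be found in the camera images.
- case: orange insulated specimen case fixed to the bench, 306 mm front to back, 420 mm wide, 146 mm high with the lid shut. Origin: centre of the underside; x from its front (robot side) to its back, y along the ledge, to the left as the robot sees it, z up. Its solid flat ledge runs along the whole front, 125 mm above the bench, x = -156 to -100 mm; behind it the lid's front edge stands 21 mm higher
- ledge (a point): point on the ledge's top face, half-way along the case (not the notch), 36 mm in front of the lid's front edge and 20 mm behind the ledge's open front edge; axes as the case's. The ledge reaches 210 mm to either side (y). Its one notch, of the case's colour, is centred anywhere within 60 mm either side of this point; beyond 83 mm the ledge is always plain
- catch (a joint): travel of the catch, m: 0 at rest, 0.007 at its lower stop. The notch is 46 mm long (y) and open to the ledge's front edge, reaching 44 mm back from it. The catch is a flat pad filling it, its top 8 mm below the ledge. Pressed down it starts to move at about 2.6 N and takes 7.2 N at the stop; at about 0.005 it frees the lid; let go, it springs back
- lid (a joint): angle of the lid, rad, about its hinge along the case's back edge: 0 shut and latched; once freed its spring lifts it by itself to about 0.12, the front edge rising some 30 mm, and holds it there
- rack: loose red tube rack with purple-capped tubes, 70 x 150 mm, 86 mm high over the caps; origin at the centre of its underside. Leave alone
- jar: loose clear specimen jar with white cap, 60 mm across, 72 mm high; origin at the centre of its underside. Leave alone
- tipbox: loose clear box of pipette tips with a blue lid, 82 x 122 mm, 66 mm high; origin at the centre of its underside. Leave alone

How it is judged (in metres and radians):
On the way, in this order (a step that is already met when the one before it is completed fails the run):
1. a fingertip rests on top of the ledge towards one of its ends (more than 85 mm from the middle) (contact force between the fingers and case above 0.3 N and (y of the grasp point in the frame of case above 0.085 m or y of the grasp point in the frame of case below -0.085 m) and x of the grasp point in the frame of case below -0.09 m and z of the grasp point in the frame of case above 0.122 m), for 0.1 s.
2. the catch in the notch is pressed in (value of joint catch above 0.004 m).
At the end, for the whole second after the job is handed in: the lid stands ajar by its own spring (0.07 to 0.2 rad) and at rest, the catch has sprung back to within 2 mm, and rack, jar and tip box are within 20 mm of where they stood (value of joint lid between 0.07 and 0.2 rad and velocity of joint lid below 0.05 rad/s and value of joint catch below 0.002 m and distance of each of rack, jar, tipbox from where it was at the start of the episode below 0.02 m); the robot touches nothing.
It fails at once if the lid is lifted beyond where its spring leaves it (0.3 rad) (value of joint lid above 0.3 rad).
It fails at once if the rack, the jar or the tip box is moved, lifted or tipped (distance of any of rack, jar, tipbox from where it was at the start of the episode above 0.02 m or angle between any of rack, jar, tipbox's own z axis and vertical above 0.3 rad).
It also fails if it takes over 64 s, if anything falls off the work surface, if the arm or the gripper's body presses on something with over 40 N, if the wrist force passes 120 N, or if a joint passes its speed limit or range.

## Working session

There is one attempt and no reset: what is moved stays moved. The work goes in short steps, each a Python script; the robot and the scene stay as the last script left them, time stands still between calls to the robot, and variables do not carry over. Pictures are saved under pics/ and viewed, and the job is handed in when it is done.

```bash
ls; mkdir -p pics; python3 - <<'E'
from plant import ctrl, sensors, optics
import cv2
s=sensors.read_state(); print(s['t'],s['eef_pos'],s['eef_rot'],s['force'],s['grip_width'],ctrl.tcp_to_tips)
for n in ("scene","side"):
    im,d=optics.grab_frame(n); cv2.imwrite(f"pics/{n}0.png",im[:,:,::-1])
    import numpy as np; np.savez(f"{n}0.npz",im=im,d=d); print(n,optics.camera_params(n))
print(optics.camera_params("wrist"))
E
```

```text
pics
0.0 [ 174.62236882 -547.10404233  255.08340833] [[ 9.52708751e-01  3.03884682e-01 -3.67998387e-04]
 [ 3.03884709e-01 -9.52706064e-01  2.28893209e-03]
 [ 3.44977107e-04 -2.29251472e-03 -9.99997313e-01]] [-0.53395384  0.20567831 -0.10192603] 85.32463842459646 25.0
scene {'mtx': array([[473.7828958 ,   0.        , 313.74731587],
       [  0.        , 473.7828958 , 249.1069867 ],
       [  0.        ,   0.        ,   1.        ]]), 'k1': -0.016056007983329842, 'R': array([[-0.4794181 ,  0.87756506,  0.00615152],
       [ 0.68789612,  0.38013517, -0.61830104],
       [-0.5449378 , -0.2921931 , -0.78591729]]), 't': array([ 267.83277556, -313.21192786, 1713.8501369 ])}
side {'mtx': array([[487.39509338,   0.        , 315.7480721 ],
       [  0.        , 487.39509338, 245.84603493],
       [  0.        ,   0.        ,   1.        ]]), 'k1': -0.030629587606553176, 'R': array([[-0.98921763, -0.14517804, -0.0192823 ],
       [-0.0693826 ,  0.58051473, -0.8112883 ],
       [ 0.12897491, -0.80120284, -0.58432823]]), 't': array([ 542.00043845,  142.69983702, 1081.13503727])}
{'mtx': array([[385.90713657,   0.        , 314.44879944],
       [  0.        , 385.90713657, 232.86707553],
       [  0.        ,   0.        ,   1.        ]]), 'k1': 0.0017511596036023573, 'T_tool_cam': array([[-1.74483411e-04, -9.53939412e-01, -2.99999279e-01,
         7.70920131e+01],
       [ 9.99999972e-01, -2.13563476e-04,  9.74776037e-05,
         1.06186311e+00],
       [-1.57056617e-04, -2.99999254e-01,  9.53939423e-01,
        -1.18115586e+02],
       [ 0.00000000e+00,  0.00000000e+00,  0.00000000e+00,
         1.00000000e+00]])}
```

View pics/scene0.png

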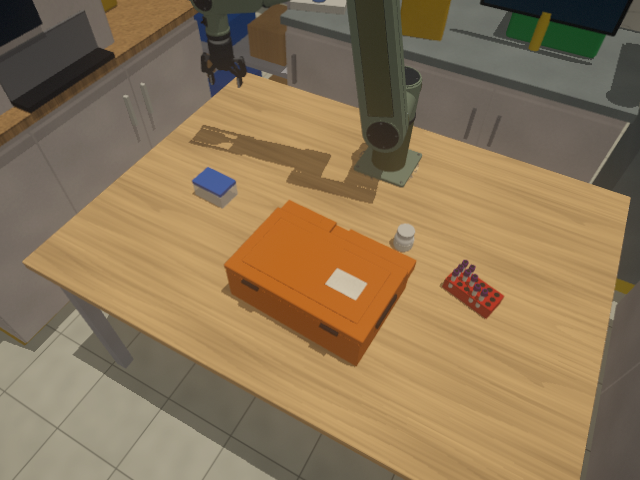

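View pics/side0.png

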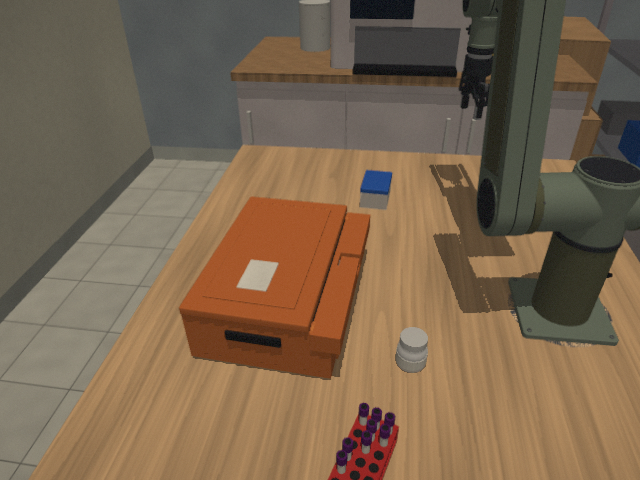

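The side view shows the case with its ledge running from about (360,215) to (325,350). There is a dark step near (350,262), probably the notch. The jar is at (412,350), the rack at (368,445) and the tip box at (376,190). Next I'll measure the case.

```bash
cat > h.py <<'E'
import numpy as np, cv2
def deproj(uv,depth,P):
    K,k1=P['mtx'],P['k1']
    uv=np.asarray(uv,float).reshape(-1,2)
    n=cv2.undistortPoints(uv.reshape(-1,1,2),K,np.array([k1,0,0,0,0.])).reshape(-1,2)
    c=np.c_[n,np.ones(len(n))]
    if depth is None: return c
    return c*np.asarray(depth).reshape(-1,1)
def world(uv,depth,P): return (deproj(uv,depth,P)-P['t'])@P['R']
def onplane(uv,z,P):
    d=deproj(uv,None,P)@P['R']; o=-P['R'].T@P['t']
    return o+d*((z-o[2])/d[:,2:3])
def proj(X,P):
    r,_=cv2.Rodrigues(P['R']); 
    return cv2.projectPoints(np.asarray(X,float).reshape(-1,1,3),r,P['t'],P['mtx'],np.array([P['k1'],0,0,0,0.]))[0].reshape(-1,2)
E
python3 - <<'E'
from plant import optics
from h import *
for n in ("scene","side"):
    f=np.load(n+"0.npz"); im,d=f['im'],f['d']; P=optics.camera_params(n)
    hsv=cv2.cvtColor(im,cv2.COLOR_RGB2HSV)
    m=cv2.inRange(hsv,(4,185,60),(14,255,255))
    nc,l,st,_=cv2.connectedComponentsWithStats(m); i=1+np.argmax(st[1:,4]); m=((l==i)*255).astype('uint8')
    print(n,st[i])
    v,u=np.nonzero((m>0)&(d>0)); X=world(np.c_[u,v],d[v,u],P)
    h,e=np.histogram(X[:,2],bins=np.arange(-5,170,5)); print([(int(a),int(b)) for a,b in zip(e,h) if b>30])
    for lo,hi in ((139,153),(118,131)):
        s=X[(X[:,2]>lo)&(X[:,2]<hi)]
        (c,sz,a)=cv2.minAreaRect(s[:,:2].astype('float32')); print(lo,len(s),np.median(s[:,2]),c,sz,a, cv2.boxPoints((c,sz,a)).round(0).tolist())
    x0,y0=(190,190) if n=='side' else (220,190)
    c=im[y0:y0+180,x0:x0+210,::-1]; cv2.imwrite(f"pics/{n}_z.png",cv2.resize(c,None,fx=3.3,fy=3.3,interpolation=cv2.INTER_CUBIC))
E
```

```text
scene [  225   200   191   166 16689]
[(15, 95), (20, 140), (25, 137), (30, 144), (35, 126), (40, 128), (45, 132), (50, 131), (55, 136), (60, 120), (65, 153), (70, 132), (75, 132), (80, 146), (85, 134), (90, 150), (95, 144), (100, 125), (105, 123), (110, 109), (115, 228), (120, 887), (125, 870), (130, 132), (135, 172), (140, 1395), (145, 6171), (150, 4037), (155, 68)]
139 11066 148.5912177843023 (633.1683349609375, 43.59649658203125) (420.0533447265625, 252.1372833251953) 86.16185760498047 [[493.0, -158.0], [745.0, -174.0], [773.0, 245.0], [521.0, 262.0]]
118 1873 124.8711463230763 (607.8381958007812, 44.93293762207031) (420.0828552246094, 320.1916809082031) 85.9356918334961 [[433.0, -153.0], [753.0, -176.0], [782.0, 243.0], [463.0, 266.0]]
side [  180   197   190   180 18137]
[(10, 91), (15, 118), (20, 114), (25, 104), (30, 122), (35, 118), (40, 129), (45, 133), (50, 140), (55, 117), (60, 101), (65, 109), (70, 95), (75, 78), (80, 73), (85, 94), (90, 117), (95, 125), (100, 173), (105, 170), (110, 172), (115, 333), (120, 1867), (125, 1170), (130, 149), (135, 169), (140, 1202), (145, 7153), (150, 3495)]
139 11854 148.8000073566963 (628.9505004882812, 46.69062805175781) (418.29180908203125, 246.24415588378906) 85.97474670410156 [[491.0, -153.0], [737.0, -171.0], [766.0, 247.0], [521.0, 264.0]]
118 3157 124.59539824968662 (599.4677124023438, 46.406158447265625) (419.7947082519531, 303.6553955078125) 85.62860107421875 [[432.0, -151.0], [735.0, -174.0], [767.0, 244.0], [464.0, 267.0]]
```

View pics/side_z.png

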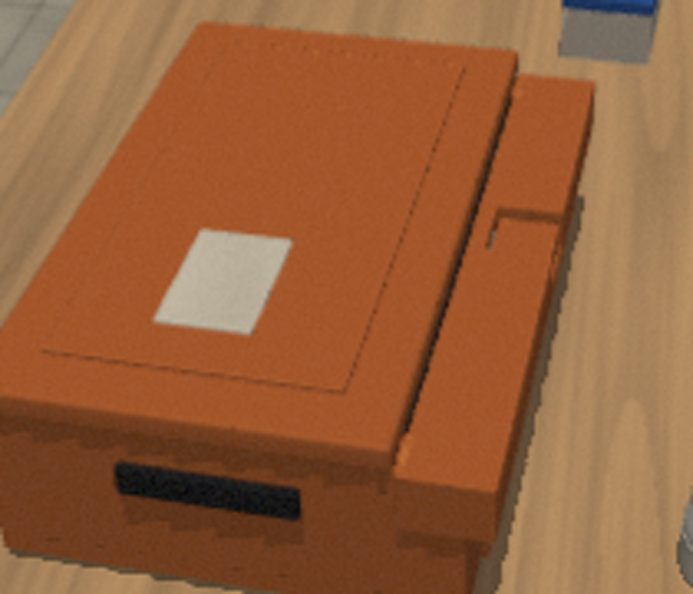

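```bash
cat >> h.py <<'E'
YC=np.array([31.0,418.8]); YC/=np.linalg.norm(YC); XC=np.array([YC[1],-YC[0]])
FM=np.array([447.9,57.2]); CC=FM+156*XC   # front mid, case centre
def tocase(X): X=np.atleast_2d(X); q=X[:,:2]-CC; return np.c_[q@XC,q@YC,X[:,2]]
def fromcase(x,y,z): return np.r_[CC+x*XC+y*YC,z]
E
python3 - <<'E'
from plant import optics
from h import *
for n in ("scene","side"):
    f=np.load(n+"0.npz"); im,d=f['im'],f['d']; P=optics.camera_params(n)
    v,u=np.mgrid[150:400,150:450]; v=v.ravel();u=u.ravel()
    C=tocase(world(np.c_[u,v],d[v,u],P))
    print(n)
    for lo in range(-90,90,6):
        s=C[(C[:,1]>=lo)&(C[:,1]<lo+6)&(C[:,0]>-152)&(C[:,0]<-116)&(C[:,2]>100)&(C[:,2]<135)]
        print(lo,len(s),np.median(s[:,2]).round(1) if len(s) else None,end=' | ')
    print()
P=optics.camera_params("side")
for zu,zv in ((530,210),(500,208),(560,212)): print(tocase(onplane([[190+zu/3.3,190+zv/3.3]],125,P)))
print(CC,XC)
from scipy import ndimage
# loose objects
f=np.load("side0.npz"); im,d=f['im'],f['d']
hsv=cv2.cvtColor(im,cv2.COLOR_RGB2HSV)
for nm,uv in (("jar",(414,337)),("tip",(377,181)),("rack",(368,445))):
    X=world([uv],[d[uv[1],uv[0]]],P); print(nm,X.round(),tocase(X).round())
E
```

```text
scene
-90 19 124.8 | -84 17 124.8 | -78 19 124.7 | -72 21 124.2 | -66 19 125.2 | -60 21 124.8 | -54 20 124.2 | -48 28 121.8 | -42 21 117.5 | -36 15 116.5 | -30 23 116.3 | -24 18 116.5 | -18 16 117.6 | -12 22 117.5 | -6 13 117.5 | 0 15 124.8 | 6 20 124.8 | 12 20 124.9 | 18 19 125.0 | 24 24 124.5 | 30 20 125.2 | 36 22 125.5 | 42 20 124.2 | 48 20 125.0 | 54 20 124.5 | 60 23 124.4 | 66 22 124.5 | 72 21 124.9 | 78 18 124.7 | 84 22 125.4 | 
side
-90 21 124.5 | -84 25 125.0 | -78 28 124.7 | -72 25 124.5 | -66 26 124.6 | -60 27 124.3 | -54 28 124.7 | -48 78 120.5 | -42 25 117.1 | -36 28 116.7 | -30 29 116.9 | -24 32 116.5 | -18 25 116.6 | -12 17 117.6 | -6 0 None | 0 22 124.3 | 6 31 124.6 | 12 30 124.3 | 18 31 124.4 | 24 36 124.3 | 30 28 124.7 | 36 38 124.6 | 42 33 123.9 | 48 34 124.5 | 54 33 124.5 | 60 35 124.8 | 66 33 124.6 | 72 38 124.3 | 78 35 124.6 | 84 38 124.7 | 
[[-133.75434501  -41.86683138  125.        ]]
[[-114.03072821  -40.24664156  125.        ]]
[[-153.39284745  -43.47960453  125.        ]]
[603.47437763  45.68422706] [ 0.99727165 -0.07381906]
jar [[329. 192.  71.]] [[-285.  126.   71.]]
tip [[ 427. -434.   66.]] [[-141. -492.   66.]]
rack [[402. 428.  68.]] [[-229.  367.   68.]]
```

View pics/scene_z.png

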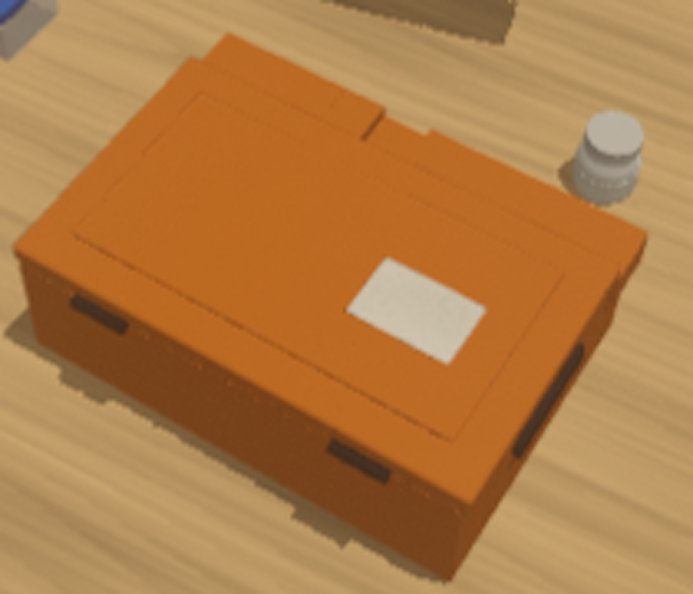

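Both views agree. The ledge is at 124.6 mm (nominal 125). The notch floor is at about 117 mm (nominal 117), spanning case y of about −45 to 0, which is close to the stated 46 mm, with its centre near −22. The jar is on the +y side, so I'll start from the −y end.

I'll use shut fingers and tilt the tool slightly back towards the robot so the gripper body stays clear of the rising lid.

```bash
cat >> h.py <<'E'
from plant import ctrl,sensors,optics
TILT=np.deg2rad(10)
x3=np.r_[XC,0]; y3=np.r_[YC,0]; z3=np.array([0,0,1.])
RZ=np.sin(TILT)*x3-np.cos(TILT)*z3      # tool z: down, pointing slightly away from robot
RX=np.cos(TILT)*x3+np.sin(TILT)*z3
R=np.c_[RX,np.cross(RZ,RX),RZ]
def tcp(x,y,ztip):   # tip centre in case coords -> TCP
    return fromcase(x,y,ztip)-ctrl.tcp_to_tips*RZ
def tip():
    s=sensors.read_state(); p=s['eef_pos']+ctrl.tcp_to_tips*s['eef_rot'][:,2]
    return tocase(p)[0].round(2), np.round(s['force'],2), round(s['t'],2), round(s['grip_width'],1)
E
python3 - <<'E'
from h import *
print(np.linalg.det(R)); 
ctrl.gripper_to(0,20)
ctrl.move_ptp(tcp(-136,-112,200),R); print(tip(),sensors.read_state()['q'].round(2))
ctrl.move_l(tcp(-136,-112,150),vel=100); ctrl.hold(0.3); print(tip())
im,d=optics.grab_frame("wrist"); cv2.imwrite("pics/w1.png",im[:,:,::-1])
im,d=optics.grab_frame("side"); cv2.imwrite("pics/s1.png",im[:,:,::-1])
E
```

```text
1.0
(array([-135.67, -112.65,  200.24]), array([ 1.53, -0.38,  0.5 ]), 2.91, -0.3) [-0.34 -0.13  1.97  0.05  1.14  1.29]
(array([-135.48, -112.12,  150.72]), array([ 0.28, -0.02,  0.31]), 3.86, 0.1)
```

View pics/w1.png

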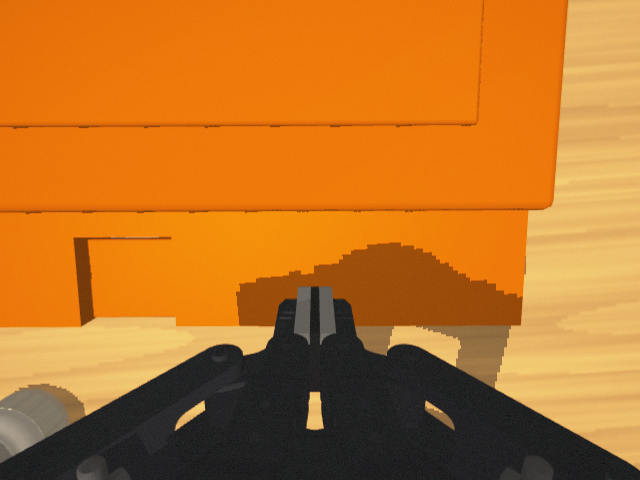

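View pics/s1.png

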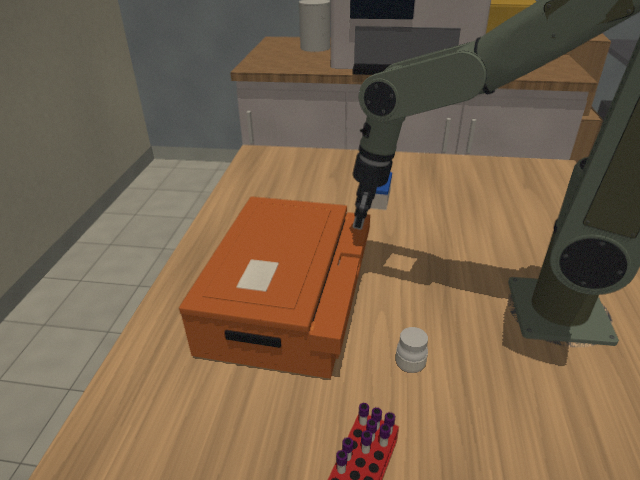

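The wrist view shows the notch between columns 75 and 172, about 97 px. At about 2.14 px/mm that is 45 mm, spanning y from −45 to 0, the same as before. The fingertip, at column 315, is above plain ledge. Touching down now.

```bash
python3 - <<'E'
from h import *
ctrl.hold(0.3); print(tip())
ctrl.move_l(tcp(-136,-112,132),vel=40); ctrl.hold(0.2); f0=tip(); print(f0)
print(ctrl.move_l(tcp(-136,-112,119),vel=12,threshold=2.0)); print(tip())
ctrl.hold(0.3); print(tip())
E
```

```text
(array([-136.  , -111.99,  149.99]), array([ 0.55,  0.07, -0.19]), 4.26, -0.1)
(array([-135.74, -112.07,  132.3 ]), array([-0.13,  0.5 , -0.47]), 5.06, -0.1)
True
(array([-135.97, -112.01,  126.26]), array([-0.07, -0.68,  4.58]), 5.67, -0.0)
(array([-135.98, -112.01,  126.2 ]), array([0.05, 0.89, 5.04]), 5.97, 0.2)
```

Contact is at tip centre 126.2 mm. The tilted pad's rear corner is 1.9 mm lower, at 124.3 mm, which matches the ledge. The force is 5 N and was held for 0.3 s. Now I'll slide at light force until it drops.

```bash
python3 - <<'E'
from h import *
z=126.2; y=-112
s=sensors.read_state()
while y<-15:
    y+=4
    ctrl.move_l(tcp(-136,y,z),vel=40)
    F=np.mean([sensors.read_state()['force'][2] for _ in range(1)])
    print(y,round(z,2),*tip()[:3])
    z+=float(np.clip((F-3.0)*0.08,-0.5,0.4))
    if F<1.2 and y>-50:
        hit=ctrl.move_l(tcp(-136,y,z-3.5),vel=15,threshold=1.8); t=tip(); print('probe',hit,t)
        z=t[0][2]
        if z<123.0: print("dropped"); break
    if abs(F)>15: print("stop"); break
E
```

```text
-108 126.2 [-135.84 -107.73  126.26] [ 0.74 -0.16  3.08] 6.22
-104 126.21 [-135.92 -103.84  126.27] [ 0.04 -0.62  2.82] 6.47
-100 126.19 [-135.97  -99.79  126.27] [-0.21 -1.15  2.64] 6.72
-96 126.16 [-135.99  -95.72  126.23] [-0.28 -0.95  3.98] 6.97
-92 126.24 [-136.08  -91.63  126.24] [ 0.84 -0.72  4.87] 7.22
-88 126.39 [-136.26  -87.49  126.21] [-0.19  0.64  3.1 ] 7.47
-84 126.4 [-136.3   -83.55  126.18] [-0.05 -0.55  2.59] 7.72
-80 126.37 [-136.31  -79.51  126.14] [0.41 0.85 1.3 ] 7.97
-76 126.23 [-136.19  -75.63  126.1 ] [0.37 0.34 2.32] 8.22
-72 126.18 [-136.11  -71.61  126.1 ] [-0.51  0.83  1.65] 8.47
-68 126.07 [-136.    -67.68  126.12] [ 0.15 -0.09  1.89] 8.72
-64 125.98 [-135.91  -63.74  126.09] [-0.44 -0.88  3.24] 8.97
-60 126.0 [-135.96  -59.68  126.06] [0.28 0.75 2.73] 9.22
-56 125.98 [-135.92  -55.71  126.07] [ 0.69 -0.59  3.12] 9.47
-52 125.99 [-135.96  -51.71  126.07] [-0.09 -0.47  2.99] 9.72
-48 125.99 [-136.01  -47.68  126.02] [-0.   -0.69  2.8 ] 9.97
-44 125.97 [-136.06  -43.67  125.96] [ 0.26 -0.67  2.56] 10.22
-40 125.93 [-136.26  -39.55  125.72] [-0.17 -0.43  2.07] 10.47
-36 125.86 [-136.95  -35.53  125.1 ] [0.12 0.28 0.05] 10.72
probe False (array([-136.26,  -36.02,  121.84]), array([-0.32,  0.56, -0.11]), 11.12, -0.1)
dropped
```

The fingertip dropped into the notch at y ≈ −36. I'll centre it at −22.5 and press.

```bash
python3 - <<'E'
from h import *
print(ctrl.move_l(tcp(-136,-22.5,122),vel=30,threshold=5)); print(tip())
print(ctrl.move_l(tcp(-136,-22.5,116.5),vel=15,threshold=6)); print(tip())
for zz in (115.5,114.5,113.5,112.5,111.5,110.8):
    hit=ctrl.move_l(tcp(-136,-22.5,zz),vel=10,threshold=10); ctrl.hold(0.1); t=tip(); print(zz,hit,*t[:3])
    if hit or t[1][2]>9: break
im,d=optics.grab_frame("side"); cv2.imwrite("pics/s2.png",im[:,:,::-1])
im,d=optics.grab_frame("wrist"); cv2.imwrite("pics/w2.png",im[:,:,::-1])
E
```

```text
False
(array([-136.06,  -22.29,  121.99]), array([0.6 , 0.06, 0.31]), 11.72, 0.5)
False
(array([-135.72,  -22.6 ,  116.8 ]), array([0.07, 0.77, 3.2 ]), 12.23, 0.1)
115.5 False [-135.69  -22.58  115.83] [-0.85 -0.22  5.49] 12.58
114.5 False [-135.72  -22.55  114.84] [-0.64  0.47  5.58] 12.93
113.5 False [-135.74  -22.56  113.67] [-0.14 -1.46  5.87] 13.28
112.5 False [-135.72  -22.55  112.91] [-1.41 -0.58  6.23] 13.63
111.5 False [-135.67  -22.58  112.02] [-2.03 -0.43  6.13] 13.98
110.8 False [-135.67  -22.56  111.4 ] [-1.98 -1.03  6.57] 14.33
```

View pics/s2.png

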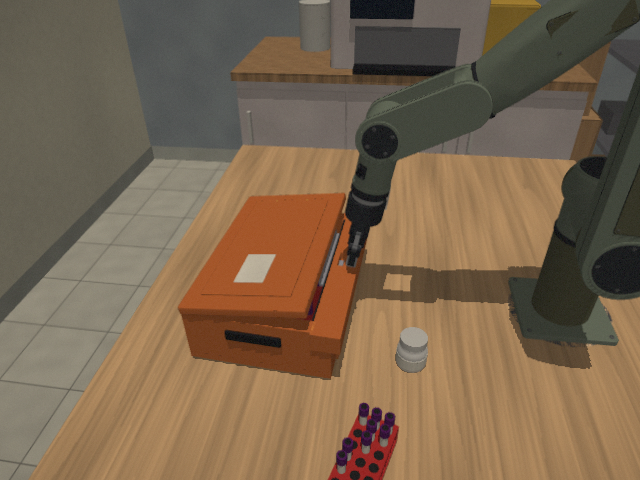

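View pics/w2.png

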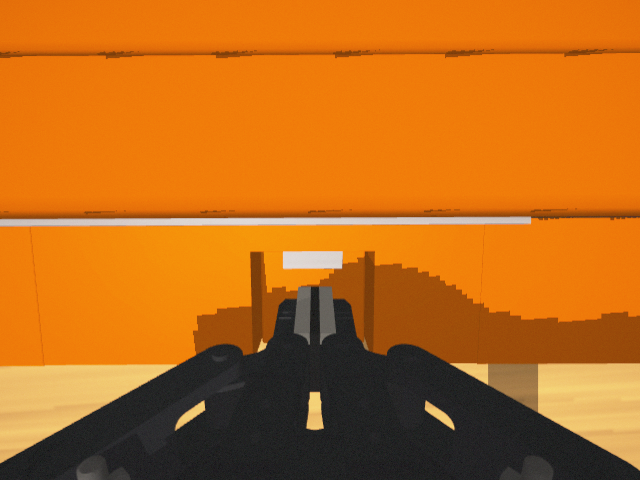

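The lid has sprung open: the side view shows a gap along its front from (345,225) to (315,315), and the wrist view shows a light strip at row 220. I'll retreat diagonally up and towards the robot, since the notch is open to the front.

```bash
python3 - <<'E'
from h import *
ctrl.move_l(tcp(-196,-22.5,141),vel=60); print(tip())
ctrl.move_l(tcp(-225,-40,210),vel=100); ctrl.hold(1.0); print(tip())
for n in ("side","scene"):
    im,d=optics.grab_frame(n); cv2.imwrite(f"pics/{n}3.png",im[:,:,::-1]); P=optics.camera_params(n)
    v,u=np.mgrid[150:400,150:450]; v=v.ravel();u=u.ravel()
    k=d[v,u]>0; v=v[k];u=u[k]
    C=tocase(world(np.c_[u,v],d[v,u],P))
    g=lambda a,b,c,e: C[(C[:,0]>a)&(C[:,0]<b)&(C[:,1]>c)&(C[:,1]<e)&(C[:,2]>100)]
    L=g(-80,130,-180,180); p=np.polyfit(L[:,0],L[:,2],1); print(n,'lid angle',np.arctan(p[0]),'front z',np.polyval(p,-100))
    c=g(-150,-120,-38,-6); print('catch z',np.median(c[:,2]) if len(c) else None,len(c))
    d0=np.load(n+"0.npz")['im']
    for nm,w in (("jar",(329,192,71)),("tip",(427,-434,66)),("rack",(402,428,68))):
        a,b=np.round(proj([w],P)[0]).astype(int)
        if 20<a<620 and 20<b<460: print(nm,(a,b),np.abs(im[b-20:b+20,a-20:a+20].astype(int)-d0[b-20:b+20,a-20:a+20]).mean())
E
```

```text
(array([-195.9 ,  -22.51,  140.92]), array([ 0.07, -0.45, -0.3 ]), 15.7, -0.1)
(array([-225.  ,  -39.99,  210.03]), array([-0.37, -1.04,  0.91]), 17.62, 0.1)
side lid angle -0.12709217959258398 front z 183.2183149471464
catch z 116.67288869396522 115
jar (np.int64(414), np.int64(337)) 1.8054166666666667
tip (np.int64(377), np.int64(181)) 3.3341666666666665
rack (np.int64(368), np.int64(445)) 2.7204166666666665
scene lid angle -0.1370931112922936 front z 185.42594034910613
catch z 118.03686241845674 36
jar (np.int64(407), np.int64(230)) 1.1260416666666666
tip (np.int64(217), np.int64(181)) 1.7627083333333333
rack (np.int64(476), np.int64(279)) 1.1445833333333333
```

View pics/side3.png

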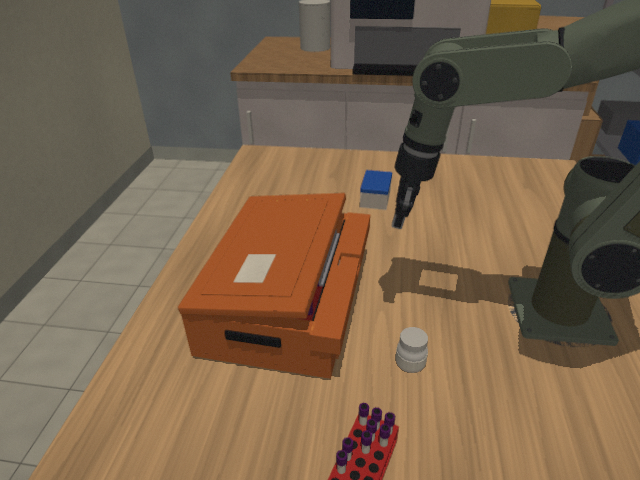

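The side view shows the lid ajar along (345,225)–(315,315), measured at about 0.13 rad. The catch is back at about 117 mm, the loose things haven't moved, and the gripper at (400,215) is clear of everything. Handing in.

```bash
python3 - <<'E'
from plant import ctrl,sensors
ctrl.finish_job(); print(sensors.read_state()['t'])
E
```

```text
the job is handed in; nothing more can be done
the job is handed in; nothing more can be done
```

I pressed the catch, the lid sprang ajar, and I handed the job in; no verdict was reported.

- **Ledge:** I touched down with shut fingers at case y = −112 mm, and the 5 N contact held for 0.3 s. I then slid along at about 3 N.
- **Notch and catch:** The finger dropped into the notch at y ≈ −36 mm. I centred it at −22.5 mm and pressed the catch about 7 mm down, reaching about 6.5 N. I then backed off up and towards the robot.

Last checks, made at 17.6 s of the 64 s limit:

| Check | Result |
|---|---|
| Lid angle | 0.127 rad (side camera), 0.137 rad (scene camera) |
| Catch height | 117–118 mm, its rest height |
| Rack, jar and tip box | picture patches unchanged from the start |
| Gripper | clear of everything, force readings at noise level |

No check failed. The two lid angles differ by 0.01 rad and sit slightly above the nominal 0.12, but are well within the allowed 0.07–0.2. I did not measure the lid's speed directly. I waited 1 s after the retreat before the last pictures.

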